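# Put the thread away and latch the drawer

## Task

Stand the spool of thread upright in the open tray of the little drawer unit, then press the tray straight in until its push-push catch takes hold, let go, and watch for a good second that it stays in by itself; if it comes back out, press it again. The catch is delicate: never press on the unit with more than 20 N, and leave the rubber stamp and the roll of tape where they are.

Things in the scene. Friction and masses are not known exactly. Their poses are not given: they have to be found in the camera images.
- drawer_unit: Plywood unit fixed on the bench, 172 deep, 140 wide, 72 mm high, one sliding tray. Origin: middle of the front face's lower edge; x straight into the unit, y left, z up. Hidden at its rear is a push-push catch with an ejecting spring, fitted at another depth in each unit (20 mm range, not visible). A latched tray pressed again with some 13 N pops out and can be pressed in anew.
- tray (a joint): Gap in m between the unit's face and the tray's front board: starts 0.086 to 0.098, slides at 1 to 3 N. From 0.061 on a spring pushes back, up to 8 N. At some depth in 0.030..0.006 and about 10 N comes a stop, springy at 7 N/mm: only there the catch takes hold. Let go, the tray springs back 5 to 8 mm and stays latched, in 0.037..0.011, so never flush. Let go sooner, it is pushed out to 0.061.
- tray_press (a point): Middle of the black press pad on the outer (robot) side of the tray's blue front board; moves with the tray; axes as the drawer unit's. The board is 134 mm wide, 56 mm high (from 8 to 64 mm above the bench) and 10 mm thick; the pad's centre is 34 mm above the bench.
- tray_floor (a point): Point on the tray's felt floor, on its centre line, 38 mm behind the back of the front board, 12.5 mm above the bench; moves with the tray; axes as the drawer unit's. The tray inside is 106 mm long (38 mm before to 68 mm behind this point), 112 mm wide, its side walls 16 mm high. Stand the spool here: 48 to 60 mm clear of the unit's face, whose roof leaves 54 mm above the floor.
- thread_spool: Wooden spool of white thread standing upright on the bench, 33 mm in diameter, 42 mm high, 30 g. Origin: centre of its underside, z up. It may stand to the left or right of the drawer unit.
- rubber_stamp: Rubber stamp with a turned wooden handle, standing on the bench, 22 x 50 mm foot, 67 mm high. Origin: centre of its underside. Leave it alone.
- linen_tape: Flat roll of cream linen tape lying on the bench, 66 mm in diameter, 20 mm high. Origin: centre of its underside. Leave it alone.

How it is judged:
By the outcome, as a careful person would: the job done as asked, in the order asked, and still so for the second after the job is handed in, with the robot touching nothing.
It also fails if it takes over 51 s, if anything falls off the work surface, if the arm or the gripper's body presses on something with over 40 N, if the wrist force passes 120 N, or if a joint passes its speed limit or range.

## Robot

A 6-joint arm with a two-finger parallel gripper is mounted at the origin on a cart in front of the work surface, level with it; the furniture and walls round the work are solid. World frame = base frame: x ahead of the robot, y to its left, z up, the work surface at z = 0. Lengths are in mm, angles in rad, forces in N, time in s.
With the tool pointing down it reaches from about 275 to 1000 mm from the base axis. Payload 8.4 kg.
Tool frame: the origin (TCP) lies at the very end of the fingers, on their centre line; the grasp point (between the pads) lies 19 mm behind it (r.tcp_to_grasp is the distance from the TCP to the grasp point, in mm); z points along the fingers, y is the line along which they close (so a half turn about z gives the same grasp; the last joint's range is limited). The gripper opens to 85 mm and grips with 20 to 120 N. Pads are 22 mm wide; open, the fingers measure 114 mm over their backs; the gripper's body (76 mm by 85 mm) begins 54 mm behind the grasp point. The pads swing forward as they close: fully open they stand 13 mm farther back than shut.
Start: joints at [-1.21, 0.353, 1.633, -0, 1.155, -0.002], TCP at [221.807, -584.32, 231.281] pointing down, gripper open.
Joint ranges: [-2.63, 2.63], [-0.92, 2.1], [0.06, 2.66], [-1.3, 4.44], [0, 2.69], [-3.02, 3.02]. Speed limits (rad/s): [2.22, 2.22, 2.79, 3.14, 3.14, 3.14].

## Interface

Orientations are given as [roll, pitch, yaw] about the fixed x, y, z axes, in that order (R = Rz(yaw) Ry(pitch) Rx(roll)).
In Python, from rig import r gives the robot as it stands. The module is installed in compiled form; this text tells all that it offers.
- The arm moves only by the tool play_rows, never from a script. Its argument "rows" is a list of rows, each an object with "dp": the shift along the tool's x, y, z in units of 40 mm (1.0 is 40 mm), a list of three; "turn": the turn, a rotation vector about the tool's x, y, z in units of 6 degrees (1.0 is 6 degrees), a list of three; "fingers": the closure, from 0 (fully open) to 1 (shut). In form: [{"dp": [tx, ty, tz], "turn": [wx, wy, wz], "fingers": fingers}, ...]. A call has 1 to 5 rows; each row shifts and turns the commanded pose from where the row before left it, along the tool's axes as they then stand; what a row does not reach is not made up. A row lasts 1/12 s, in which the tool goes at most 41.7 mm and 7.16 degrees, less where a joint would pass 70% of its speed; a pose out of reach is approached as far as the arm can. A call is refused whole if a number of a shift passes 1 or a number of a turn 1, either way. A call with a gripper value outside its range is refused whole. The fingers move at their own pace and stop on an object; "force" is the grip in N (left out, the last holds). Time passes only in rows, so rows that do not move let the fingers close. It gives the time, the measured TCP pose, the force, the opening and the grip force at its end, in the units of the state.
- r.sense(): the state, without advancing time (a new reading comes with each control period).
- r.grab_frame(name): name is "scene" or "top" or "wrist"; returns a dict with "pixels" (420x560x3 uint8, red, green, blue), "fx", "fy", "cx", "cy" (pixels), "pose" (4x4, takes a point from camera to world coordinates). Camera axes: x right, y down, z forward; pixel columns grow to the right and rows downward; lengths in mm; the calibration is good to about 2 mm. The wrist camera is an equidistant fisheye: a pixel r from the principal point sees the ray r / f radians off the axis. A picture is of the moment at which its call begins. There is no depth.
- r.sign_off(): hands the job in; it is judged then, once.
The state is a dict: "clock": time; "qpos": joint angles; "qvel": joint speeds; "joint_efforts": joint torques, N m; "eef_pos": TCP position; "tcp_rot": TCP orientation; "contact_force": force on the tool from outside, world axes, zero at the start; "wrist_torque": the same for the moment, N m; "opening": opening from 0.0 (shut) to 1.0 (fully open); "grasp_force": force on a finger pad.
Only numpy, scipy, OpenCV 4.12 (cv2) and the standard library are available. Lean on these libraries where they do the work, as an engineer would, in place of code of your own. Each camera call takes 0.05 s, during which the arm holds its last target. There are 200 camera calls.

## Working session

There is one attempt and no reset: what is moved stays moved. The work goes in short steps, Python scripts to look and compute and a tool call to move; the robot and the scene stay as the last step left them, time stands still between calls to the robot, and variables do not carry over. Pictures are saved under pics/ and viewed, at most 10 in all, crops included, and the job is handed in when it is done.

Besides the shell and the picture viewer there is one more tool, called by a JSON object that holds its "op" and its "data". play_rows: Moves the arm, as the interface text tells. Its arguments: {"type":"object","properties":{"rows":{"type":"array"},"force":{"type":"number"}},"required":["rows"]}

```bash
mkdir -p pics; python3 - <<'E'
from rig import r
import cv2
s=r.sense(); print(s)
for n in("scene","top"):
    f=r.grab_frame(n); cv2.imwrite(f"pics/{n}0.png",f["pixels"][:,:,::-1]); print(n,f["fx"],f["fy"],f["cx"],f["cy"],f["pose"].round(3).tolist() if hasattr(f["pose"],'round') else f["pose"])
E
```

```text
{'clock': 0.0, 'qpos': array([-1.21039496e+00,  3.53683289e-01,  1.63420029e+00,  2.75580641e-06,
        1.15522850e+00, -2.41499933e-03]), 'qvel': array([-1.91006402e-03, -1.58119434e-04,  2.80022686e-04,  1.99344473e-04,
       -4.90201326e-05, -1.10819100e-03]), 'joint_efforts': array([-2.65359180e-03, -6.05263066e+01, -3.42067373e+01, -2.04922758e-04,
        9.26762063e-03, -5.06014175e-06]), 'eef_pos': array([ 221.62388579, -583.82238879,  230.51145221]), 'tcp_rot': array([-3.14007324e+00, -6.18896140e-06,  3.62815248e-01]), 'contact_force': array([-0.03203404, -0.89935777,  0.64305592]), 'wrist_torque': array([-0.0120503 ,  0.03179068, -0.0091973 ]), 'grasp_force': 0.0, 'opening': 1.0005194138228082}
scene 467.22230163816107 467.22230163816107 277.27787422573937 208.97330153349805 [[-0.755, -0.33, 0.567, -88.57], [-0.656, 0.379, -0.653, 720.691], [-0.0, -0.865, -0.502, 623.468], [0.0, 0.0, 0.0, 1.0]]
top 443.36167828985793 443.36167828985793 278.73230832661403 206.1726607081086 [[-0.018, -0.992, 0.126, 437.86], [-1.0, 0.016, -0.021, -19.394], [0.018, -0.126, -0.992, 1011.374], [0.0, 0.0, 0.0, 1.0]]
```

View pics/top0.png

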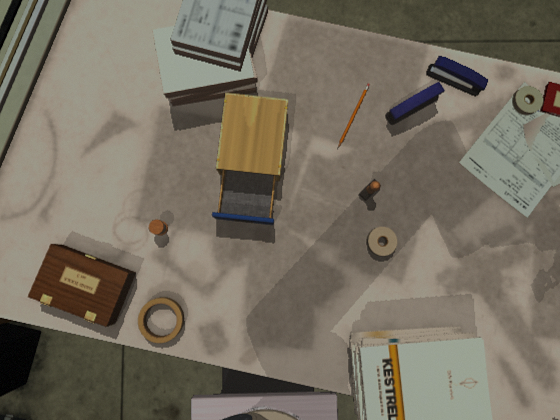

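View pics/scene0.png

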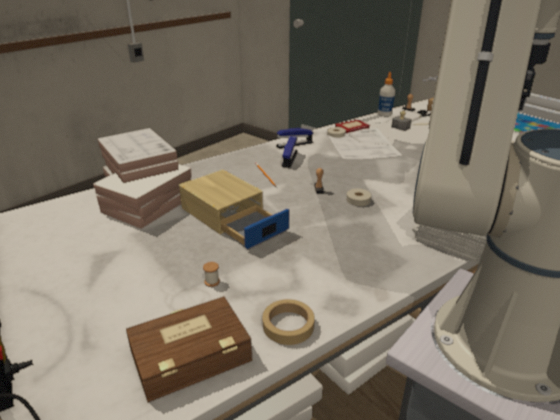

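The top view shows the spool at about (158,227), left of the unit. The blue board is at about (244,217), and the roof covers about (217..288, 95..175). The stamp (372,188) and tape (382,241) are on the right. The scene view shows the spool at (211,274) and the board at (267,228).

```bash
cat > h.py <<'E'
import numpy as np,cv2
from rig import r
def ray(f,u,v,z):
    P=np.array(f["pose"]); d=P[:3,:3]@[(u-f["cx"])/f["fx"],(v-f["cy"])/f["fy"],1]; o=P[:3,3]
    return o+d*(z-o[2])/d[2]
def proj(f,p):
    P=np.array(f["pose"]); c=P[:3,:3].T@(np.array(p)-P[:3,3]); return np.array([f["fx"]*c[0]/c[2]+f["cx"],f["fy"]*c[1]/c[2]+f["cy"]])
def mask(f,kind):
    h=cv2.cvtColor(f["pixels"],cv2.COLOR_RGB2HSV)
    lo,hi={"blue":((100,120,50),(125,255,255)),"orange":((4,110,70),(17,255,255)),"wood":((16,90,90),(28,255,255))}[kind]
    return cv2.inRange(h,np.array(lo),np.array(hi))
def blobs(f,kind,box,amin=20):
    m=mask(f,kind); k=np.zeros_like(m); x0,y0,x1,y1=box; k[y0:y1,x0:x1]=m[y0:y1,x0:x1]
    cs,_=cv2.findContours(k,cv2.RETR_EXTERNAL,cv2.CHAIN_APPROX_NONE)
    return sorted([c for c in cs if cv2.contourArea(c)>amin],key=cv2.contourArea,reverse=True)
E
python3 - <<'E'
from h import *
t=r.grab_frame("top"); s=r.grab_frame("scene")
for n,f,box in(("top",t,(140,205,180,245)),("scene",s,(195,255,230,292))):
    for c in blobs(f,"orange",box,8):
        (u,v),R,_=(lambda e:(e[0],e[1],e[2]))(cv2.fitEllipse(c)); print(n,"spool",u,v,R,cv2.boundingRect(c),ray(f,u,v,42).round(1))
for c in blobs(t,"blue",(200,195,290,235)):
    b=cv2.boxPoints(cv2.minAreaRect(c)); print("board",b.round(1).tolist(),[ray(t,*p,64).round(1).tolist() for p in b])
for c in blobs(t,"wood",(205,85,300,185))[:1]:
    b=cv2.approxPolyDP(c,6,True)[:,0]; print("roof",b.tolist(),[ray(t,*p,72).round(1).tolist() for p in b])
for c in blobs(s,"blue",(230,200,300,250))[:1]:
    b=cv2.approxPolyDP(c,3,True)[:,0]; print("boardscene",b.tolist())
big=np.hstack([cv2.resize(t["pixels"][85:250,140:300],None,fx=2.5,fy=2.5,interpolation=2),cv2.resize(s["pixels"][165:300,170:300],(397,412),interpolation=2)])
cv2.imwrite("pics/crop1.png",big[:,:,::-1])
E
```

```text
top spool 157.46176147460938 226.92660522460938 (13.952176094055176, 18.138601303100586) (149, 220, 19, 15) [519.5 225.7  42. ]
scene spool 210.39028930664062 266.7137756347656 (8.989015579223633, 14.018234252929688) (203, 262, 15, 10) [517.3 232.1  42. ]
scene spool 211.43560791015625 281.4201965332031 (7.183056831359863, 12.954839706420898) (205, 281, 14, 5) [480.4 262.6  42. ]
board [[212.6999969482422, 215.89999389648438], [213.10000610351562, 211.8000030517578], [273.29998779296875, 218.3000030517578], [272.79998779296875, 222.39999389648438]] [[539.3, 102.8, 64.0], [548.1, 101.8, 64.0], [532.0, -26.9, 64.0], [523.2, -25.9, 64.0]]
roof [[225, 93], [216, 168], [279, 174], [287, 102]] [[810.2, 74.8, 72.0], [642.1, 94.7, 72.0], [627.0, -40.8, 72.0], [788.1, -61.4, 72.0]]
boardscene [[287, 210], [246, 227], [245, 245], [285, 229]]
```

View pics/crop1.png

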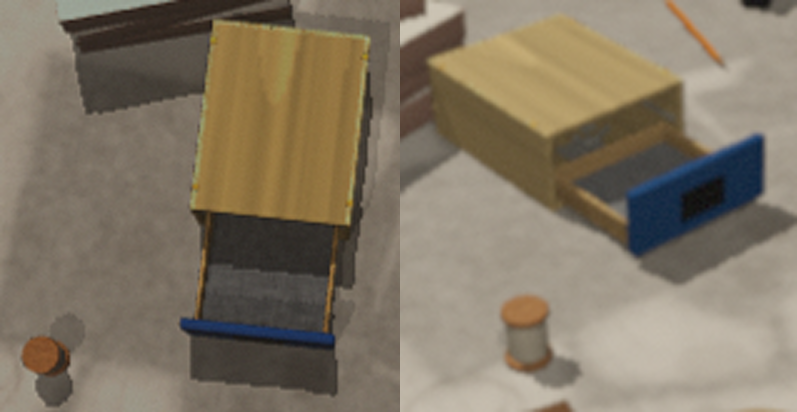

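{"op": "play_rows", "data": {"rows": [{"dp":[0.3,-0.9,0],"turn":[0,0,0.92],"fingers":0.3},{"dp":[0.3,-0.9,0],"turn":[0,0,0.92],"fingers":0.3},{"dp":[0.3,-0.9,0],"turn":[0,0,0.92],"fingers":0.3},{"dp":[0.3,-0.9,0],"turn":[0,0,0.92],"fingers":0.3},{"dp":[0.3,-0.9,0],"turn":[0,0,0.92],"fingers":0.3}], "force": 25}}

```text
clock: 0.62
eef_pos: [249.6, -396.5, 231.0]
tcp_rot: [-3.141, 0.0, -0.125]
contact_force: [0.4, -0.5, -0.3]
opening: 0.703
grasp_force: 0.0
```

{"op": "play_rows", "data": {"rows": [{"dp":[0.2,-0.95,0],"turn":[0,0,0],"fingers":0.3},{"dp":[0.2,-0.95,0],"turn":[0,0,0],"fingers":0.3},{"dp":[0.2,-0.95,0],"turn":[0,0,0],"fingers":0.3},{"dp":[0.2,-0.95,0],"turn":[0,0,0],"fingers":0.3},{"dp":[0.2,-0.95,0],"turn":[0,0,0],"fingers":0.3}]}}

```text
clock: 1.03
eef_pos: [312.5, -212.9, 231.4]
tcp_rot: [3.141, -0.001, -0.12]
contact_force: [0.4, -0.2, 0.2]
opening: 0.7
grasp_force: 0.0
```

{"op": "play_rows", "data": {"rows": [{"dp":[0.2,-0.95,0],"turn":[0,0,0],"fingers":0.3},{"dp":[0.2,-0.95,0],"turn":[0,0,0],"fingers":0.3},{"dp":[0.2,-0.95,0],"turn":[0,0,0],"fingers":0.3},{"dp":[0.2,-0.95,0],"turn":[0,0,0],"fingers":0.3},{"dp":[0.2,-0.95,0],"turn":[0,0,0],"fingers":0.3}]}}

```text
clock: 1.45
eef_pos: [374.8, -28.7, 231.5]
tcp_rot: [3.142, -0.001, -0.119]
contact_force: [1.3, -0.6, -0.7]
opening: 0.7
grasp_force: 0.0
```

{"op": "play_rows", "data": {"rows": [{"dp":[0.28,-0.68,0.2],"turn":[0,0,0],"fingers":0.3},{"dp":[0.28,-0.68,0.2],"turn":[0,0,0],"fingers":0.3},{"dp":[0.28,-0.68,0.2],"turn":[0,0,0],"fingers":0.3},{"dp":[0.28,-0.68,0.2],"turn":[0,0,0],"fingers":0.3},{"dp":[0.28,-0.68,0.2],"turn":[0,0,0],"fingers":0.3}]}}

```text
clock: 1.87
eef_pos: [446.9, 99.3, 190.9]
tcp_rot: [3.142, -0.0, -0.118]
contact_force: [0.9, -1.0, 1.0]
opening: 0.703
grasp_force: 0.0
```

{"op": "play_rows", "data": {"rows": [{"dp":[0.28,-0.68,0.2],"turn":[0,0,0],"fingers":0.3},{"dp":[0.28,-0.68,0.2],"turn":[0,0,0],"fingers":0.3},{"dp":[0.28,-0.68,0.2],"turn":[0,0,0],"fingers":0.3},{"dp":[0.28,-0.68,0.2],"turn":[0,0,0],"fingers":0.3},{"dp":[0.28,-0.68,0.2],"turn":[0,0,0],"fingers":0.3}]}}

```text
clock: 2.28
eef_pos: [518.6, 227.6, 150.6]
tcp_rot: [3.141, 0.0, -0.119]
contact_force: [0.5, 0.2, 0.7]
opening: 0.698
grasp_force: 0.0
```

```bash
python3 - <<'E'
from h import *
f=r.grab_frame("wrist"); cv2.imwrite("pics/w1.png",f["pixels"][:,:,::-1])
s=r.sense(); print(s["eef_pos"],s["tcp_rot"]); print(f["fx"],f["cx"],f["cy"],np.array(f["pose"]).round(3).tolist())
E
```

```text
[521.0811392  231.41332094 149.70903577] [-3.13913703e+00 -1.46112628e-03 -1.18267173e-01]
325.19226210127806 277.16696103024907 208.37592701475918 [[-0.119, -0.939, -0.322, 602.025], [-0.993, 0.113, 0.038, 217.733], [0.001, 0.324, -0.946, 293.005], [0.0, 0.0, 0.0, 1.0]]
```

View pics/w1.png

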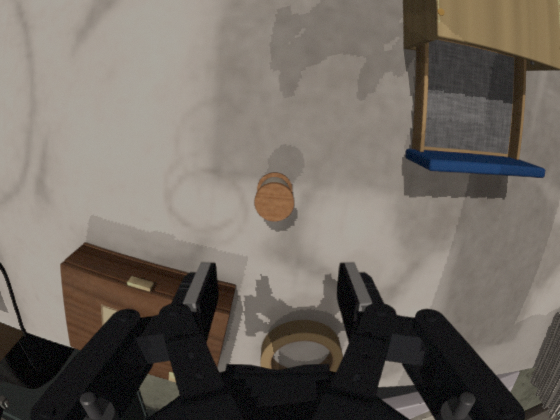

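The wrist view shows the spool's top disc at about (274,204). The board's top edge runs (408,152)–(543,170), and the fingers straddle the bottom centre.

```bash
cat >> h.py <<'E'
def fray(f,u,v,z):
    P=np.array(f["pose"]); a=np.array([u-f["cx"],v-f["cy"]]); q=np.hypot(*a); t=q/f["fx"]
    d=P[:3,:3]@[*(a/q*np.sin(t)),np.cos(t)]; o=P[:3,3]; return o+d*(z-o[2])/d[2]
E
python3 - <<'E'
from h import *
f=r.grab_frame("wrist"); s=r.sense(); print(s["eef_pos"].round(1),s["qvel"].round(3))
for c in blobs(f,"orange",(245,160,305,230),30):
    x,y,w,h=cv2.boundingRect(c); print((x,y,w,h)); print("w",[fray(f,x,y+h-w/2,42).round(1).tolist(),fray(f,x+w,y+h-w/2,42).round(1).tolist(),fray(f,x+w/2,y+h,42).round(1).tolist()])
for c in blobs(f,"blue",(380,130,560,190)):
    b=cv2.boxPoints(cv2.minAreaRect(c)); print(b.round().tolist(),[fray(f,*p,64).round(1).tolist() for p in b])
E
```

```text
[519.6 229.2 150. ] [-0.039 -0.049  0.061 -0.019  0.032 -0.04 ]
(260, 175, 39, 49)
w [[524.6, 245.3, 42.0], [520.9, 213.9, 42.0], [505.9, 231.5, 42.0]]
[[410.0, 171.0], [412.0, 152.0], [548.0, 163.0], [547.0, 182.0]] [[545.0, 127.1, 64.0], [559.7, 125.4, 64.0], [541.6, -24.0, 64.0], [523.0, -24.2, 64.0]]
```

{"op": "play_rows", "data": {"rows": [{"dp":[0.04,0,0.6],"turn":[0,0,0],"fingers":0.3},{"dp":[0,0,0.7],"turn":[0,0,0],"fingers":0.3},{"dp":[0,0,0.7],"turn":[0,0,0],"fingers":0.3},{"dp":[0,0,0.6],"turn":[0,0,0],"fingers":0.3},{"dp":[0,0,0.4],"turn":[0,0,0],"fingers":0.3}]}}

```text
clock: 2.8
eef_pos: [518.3, 224.8, 29.2]
tcp_rot: [3.14, 0.002, -0.119]
contact_force: [-0.1, -0.6, -0.2]
opening: 0.697
grasp_force: 0.0
```

{"op": "play_rows", "data": {"rows": [{"dp":[0,0,0.3],"turn":[0,0,0],"fingers":0.3},{"dp":[0,0,0.2],"turn":[0,0,0],"fingers":0.3},{"dp":[0,0,0],"turn":[0,0,0],"fingers":0.3},{"dp":[0,0,0],"turn":[0,0,0],"fingers":0.3}]}}

```text
clock: 3.13
eef_pos: [520.0, 225.8, 11.7]
tcp_rot: [-3.142, -0.0, -0.119]
contact_force: [-0.0, -0.5, -0.2]
opening: 0.7
grasp_force: 0.0
```

{"op": "play_rows", "data": {"rows": [{"dp":[0,0,0],"turn":[0,0,0],"fingers":0.9},{"dp":[0,0,0],"turn":[0,0,0],"fingers":0.9},{"dp":[0,0,0],"turn":[0,0,0],"fingers":0.9},{"dp":[0,0,0],"turn":[0,0,0],"fingers":0.9},{"dp":[0,0,0],"turn":[0,0,0],"fingers":0.9}], "force": 25}}

```text
clock: 3.55
eef_pos: [520.6, 226.4, 12.2]
tcp_rot: [-3.14, -0.002, -0.119]
contact_force: [-0.7, 1.2, 6.3]
opening: 0.351
grasp_force: 24.3
```

{"op": "play_rows", "data": {"rows": [{"dp":[0,0,-0.3],"turn":[0,0,0],"fingers":0.9},{"dp":[0,0,-0.6],"turn":[0,0,0],"fingers":0.9},{"dp":[0,0,-0.7],"turn":[0,0,0],"fingers":0.9},{"dp":[0,0,-0.6],"turn":[0,0,0],"fingers":0.9},{"dp":[0,0,-0.3],"turn":[0,0,0],"fingers":0.9}]}}

```text
clock: 3.97
eef_pos: [520.9, 226.4, 114.7]
tcp_rot: [-3.14, -0.003, -0.119]
contact_force: [1.2, 0.9, -1.0]
opening: 0.355
grasp_force: 24.9
```

{"op": "play_rows", "data": {"rows": [{"dp":[0.1,0.2,0],"turn":[0,0,0],"fingers":0.9},{"dp":[0.2,0.5,0],"turn":[0,0,0],"fingers":0.9},{"dp":[0.3,0.7,0],"turn":[0,0,0],"fingers":0.9},{"dp":[0.3,0.7,0],"turn":[0,0,0],"fingers":0.9},{"dp":[0.3,0.7,0],"turn":[0,0,0],"fingers":0.9}]}}

```text
clock: 4.38
eef_pos: [553.4, 107.2, 109.9]
tcp_rot: [3.141, 0.002, -0.118]
contact_force: [1.0, 0.7, -0.2]
opening: 0.355
grasp_force: 24.9
```

{"op": "play_rows", "data": {"rows": [{"dp":[0.3,0.7,0],"turn":[0,0,0],"fingers":0.9},{"dp":[0.3,0.6,0],"turn":[0,0,0],"fingers":0.9},{"dp":[0.2,0.4,0],"turn":[0,0,0],"fingers":0.9},{"dp":[0,0.1,0],"turn":[0,0,0],"fingers":0.9},{"dp":[0,0,0],"turn":[0,0,0],"fingers":0.9}]}}

```text
clock: 4.8
eef_pos: [576.5, 32.2, 110.0]
tcp_rot: [3.141, 0.002, -0.121]
contact_force: [-1.3, 0.7, -1.0]
opening: 0.351
grasp_force: 24.9
```

```bash
python3 - <<'E'
from h import *
f=r.grab_frame("wrist"); s=r.sense(); print(s["eef_pos"].round(1),s["qvel"].round(3),s["contact_force"],s["opening"],s["grasp_force"])
cv2.imwrite("pics/w2.png",f["pixels"][:,:,::-1])
E
```

```text
[576.4  33.2 110.2] [ 0.029 -0.008 -0.001  0.005  0.002  0.005] [ 0.27415175  0.8715732  -0.90469217] 0.35147098389973946 24.872544386889786
```

View pics/w2.png

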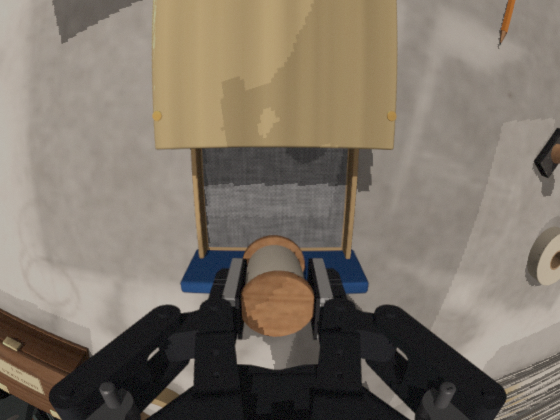

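The wrist view shows the spool held upright between the pads at (277,290). It is centred over the tray, with the board's rear edge at v≈252 and the roof edge at v≈148.

```bash
python3 - <<'E'
from h import *
f=r.grab_frame("wrist")
c=np.cos(-.118);s=np.sin(-.118);M=np.array([[c,s],[-s,c]])
q=r.sense()["eef_pos"];print("tcp'",M@q[:2],q)
for n,u,v,z in(("backL",190,252,64),("backR",360,253,64),("roofL",156,148,72),("roofR",394,149,72),("boardfrontL",182,290,64),("boardfrontR",367,291,64),("wallL",200,200,28),("wallR",351,200,28),("inL",204,200,28.),("inR",347,200,28.)):
    p=fray(f,u,v,z); print(n,p.round(1),(M@p[:2]).round(1))
E
```

```text
tcp' [568.4273618  101.53912284] [576.42839078  33.91414771 110.40416841]
backL [572.2  92.   64. ] [557.4 158.7]
backR [557.9 -19.8  64. ] [556.3  46. ]
roofL [643.8  96.2  72. ] [628.  171.4]
roofR [626.4 -41.3  72. ] [626.9  32.7]
boardfrontL [542.9 105.3  64. ] [526.7 168.5]
boardfrontR [526.4 -24.8  64. ] [525.7  37.3]
wallL [596.6  88.   28. ] [582.1 157.7]
wallR [583.2 -22.4  28. ] [581.7  46.4]
inL [596.2  85.   28. ] [582.  154.6]
inR [583.5 -19.3  28. ] [581.7  49.5]
```

{"op": "play_rows", "data": {"rows": [{"dp":[0.12,0,0.2],"turn":[0,0,0],"fingers":0.9},{"dp":[0,0,0.4],"turn":[0,0,0],"fingers":0.9},{"dp":[0,0,0.5],"turn":[0,0,0],"fingers":0.9},{"dp":[0,0,0.4],"turn":[0,0,0],"fingers":0.9},{"dp":[0,0,0.3],"turn":[0,0,0],"fingers":0.9}]}}

```text
clock: 5.32
eef_pos: [581.3, 34.2, 37.3]
tcp_rot: [3.141, 0.002, -0.117]
contact_force: [0.2, 0.4, -0.8]
opening: 0.355
grasp_force: 24.9
```

{"op": "play_rows", "data": {"rows": [{"dp":[0,0,0.15],"turn":[0,0,0],"fingers":0.9},{"dp":[0,0,0],"turn":[0,0,0],"fingers":0.9},{"dp":[0,0,0],"turn":[0,0,0],"fingers":0.9}]}}

```text
clock: 5.57
eef_pos: [582.3, 33.6, 33.3]
tcp_rot: [-3.142, 0.0, -0.118]
contact_force: [-0.1, -0.2, -0.3]
opening: 0.353
grasp_force: 24.9
```

{"op": "play_rows", "data": {"rows": [{"dp":[0,0,0.1],"turn":[0,0,0],"fingers":0.9},{"dp":[0,0,0.05],"turn":[0,0,0],"fingers":0.9},{"dp":[0,0,0],"turn":[0,0,0],"fingers":0.9},{"dp":[0,0,0],"turn":[0,0,0],"fingers":0.9}]}}

```text
clock: 5.9
eef_pos: [582.3, 33.1, 27.6]
tcp_rot: [-3.142, -0.0, -0.119]
contact_force: [-0.3, -0.8, -1.4]
opening: 0.355
grasp_force: 24.9
```

{"op": "play_rows", "data": {"rows": [{"dp":[0,0,0.03],"turn":[0,0,0],"fingers":0.9},{"dp":[0,0,0.02],"turn":[0,0,0],"fingers":0.9},{"dp":[0,0,0],"turn":[0,0,0],"fingers":0.9},{"dp":[0,0,0],"turn":[0,0,0],"fingers":0.9}]}}

```text
clock: 6.23
eef_pos: [582.1, 33.2, 25.3]
tcp_rot: [-3.142, 0.0, -0.119]
contact_force: [0.4, 0.4, -0.4]
opening: 0.351
grasp_force: 24.9
```

{"op": "play_rows", "data": {"rows": [{"dp":[0,0,0.02],"turn":[0,0,0],"fingers":0.9},{"dp":[0,0,0],"turn":[0,0,0],"fingers":0.9},{"dp":[0,0,0],"turn":[0,0,0],"fingers":0.9}]}}

```text
clock: 6.48
eef_pos: [582.2, 33.2, 24.5]
tcp_rot: [-3.142, -0.0, -0.119]
contact_force: [0.1, 0.3, -0.7]
opening: 0.357
grasp_force: 24.9
```

{"op": "play_rows", "data": {"rows": [{"dp":[0,0,0],"turn":[0,0,0],"fingers":0.62},{"dp":[0,0,0],"turn":[0,0,0],"fingers":0.58},{"dp":[0,0,0],"turn":[0,0,0],"fingers":0.5},{"dp":[0,0,0],"turn":[0,0,0],"fingers":0.42},{"dp":[0,0,0],"turn":[0,0,0],"fingers":0.42}]}}

```text
clock: 6.9
eef_pos: [582.2, 33.2, 24.5]
tcp_rot: [-3.142, -0.0, -0.119]
contact_force: [-0.9, -0.4, -0.6]
opening: 0.579
grasp_force: 0.0
```

{"op": "play_rows", "data": {"rows": [{"dp":[0,0,-0.2],"turn":[0,0,0],"fingers":0.42},{"dp":[0,0,-0.5],"turn":[0,0,0],"fingers":0.42},{"dp":[0,0,-0.8],"turn":[0,0,0],"fingers":0.42},{"dp":[0,0,-0.9],"turn":[0,0,0],"fingers":0.42},{"dp":[0,0,-0.4],"turn":[0,0,0],"fingers":0.42}]}}

```text
clock: 7.32
eef_pos: [583.9, 33.3, 141.1]
tcp_rot: [-3.141, -0.005, -0.119]
contact_force: [1.1, 0.2, -0.1]
opening: 0.582
grasp_force: 0.0
```

```bash
python3 - <<'E'
from h import *
f=r.grab_frame("wrist"); s=r.sense(); print(s["eef_pos"].round(1))
cv2.imwrite("pics/w3.png",f["pixels"][:,:,::-1])
E
```

```text
[585.2  33.3 143. ]
```

View pics/w3.png

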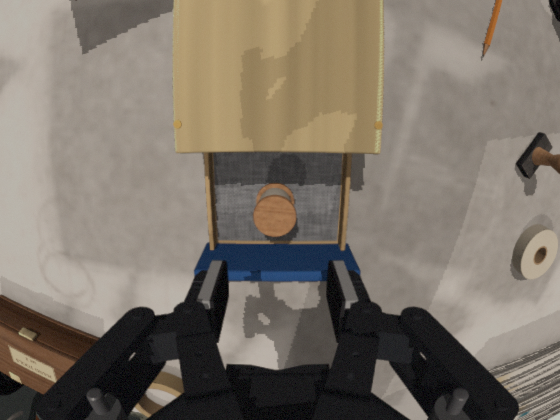

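The spool stands upright in the tray at (275,212). Next I back off in front of the board, close the fingers and lower.

{"op": "play_rows", "data": {"rows": [{"dp":[-0.4,0,0],"turn":[0,0,0],"fingers":1},{"dp":[-0.7,0,0],"turn":[0,0,0],"fingers":1},{"dp":[-0.7,0,0],"turn":[0,0,0],"fingers":1},{"dp":[-0.4,0,0],"turn":[0,0,0],"fingers":1},{"dp":[0,0,0.3],"turn":[0,0,0],"fingers":1}]}}

```text
clock: 7.78
eef_pos: [492.1, 43.9, 125.9]
tcp_rot: [-3.141, 0.0, -0.119]
contact_force: [1.1, -0.1, -1.9]
opening: 0.0
grasp_force: 0.0
```

{"op": "play_rows", "data": {"rows": [{"dp":[0,0,0.6],"turn":[0,0,0],"fingers":1},{"dp":[0,0,0.7],"turn":[0,0,0],"fingers":1},{"dp":[0,0,0.7],"turn":[0,0,0],"fingers":1},{"dp":[0,0,0.4],"turn":[0,0,0],"fingers":1},{"dp":[0,0,0.2],"turn":[0,0,0],"fingers":1}]}}

```text
clock: 8.2
eef_pos: [493.4, 43.5, 18.7]
tcp_rot: [3.141, 0.003, -0.119]
contact_force: [-0.6, -0.0, 0.5]
opening: 0.001
grasp_force: 0.0
```

{"op": "play_rows", "data": {"rows": [{"dp":[0,0,0],"turn":[0,0,0],"fingers":1},{"dp":[0,0,0],"turn":[0,0,0],"fingers":1},{"dp":[0,0,0],"turn":[0,0,0],"fingers":1},{"dp":[0,0,0],"turn":[0,0,0],"fingers":1}]}}

```text
clock: 8.53
eef_pos: [495.8, 43.7, 21.7]
tcp_rot: [-3.141, -0.002, -0.119]
contact_force: [0.6, 0.6, 0.1]
opening: 0.001
grasp_force: 0.0
```

```bash
python3 - <<'E'
from h import *
s=r.sense(); q=s["eef_pos"]; print(q,s["contact_force"])
f=r.grab_frame("wrist");t=r.grab_frame("top"); cv2.imwrite("pics/w4.png",np.hstack([cv2.resize(f["pixels"],(400,300)),cv2.resize(t["pixels"][80:280,120:387],(400,300))])[:,:,::-1])
E
```

```text
[495.79790909  43.69561613  21.71914281] [0.60298977 0.63262504 0.08862873]
```

View pics/w4.png

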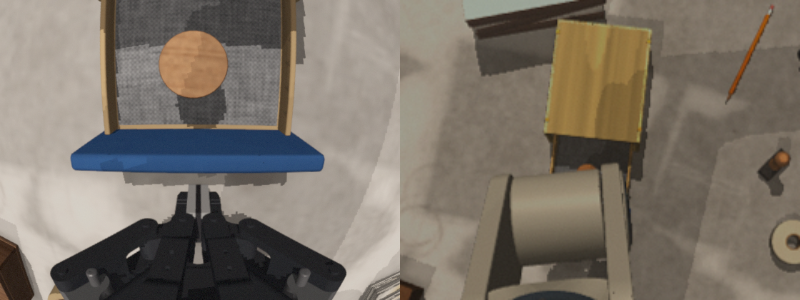

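The wrist view shows the spool upright behind the board and the closed fingers centred just in front of the press pad. Now I press gently.

{"op": "play_rows", "data": {"rows": [{"dp":[0.1,0,-0.05],"turn":[0,0,0],"fingers":1},{"dp":[0.1,0,0],"turn":[0,0,0],"fingers":1},{"dp":[0.1,0,0],"turn":[0,0,0],"fingers":1},{"dp":[0.1,0,0],"turn":[0,0,0],"fingers":1},{"dp":[0.05,0,0],"turn":[0,0,0],"fingers":1}]}}

```text
clock: 9.05
eef_pos: [513.6, 41.4, 22.6]
tcp_rot: [-3.141, -0.001, -0.119]
contact_force: [0.4, 0.2, 0.1]
opening: 0.002
grasp_force: 0.0
```

{"op": "play_rows", "data": {"rows": [{"dp":[0.05,0,0],"turn":[0,0,0],"fingers":1},{"dp":[0.05,0,0],"turn":[0,0,0],"fingers":1},{"dp":[0.05,0,0],"turn":[0,0,0],"fingers":1},{"dp":[0.05,0,0],"turn":[0,0,0],"fingers":1},{"dp":[0.05,0,0],"turn":[0,0,0],"fingers":1}]}}

```text
clock: 9.47
eef_pos: [522.4, 40.3, 22.4]
tcp_rot: [3.142, 0.001, -0.119]
contact_force: [-1.9, -0.2, 0.7]
opening: -0.002
grasp_force: 0.0
```

{"op": "play_rows", "data": {"rows": [{"dp":[0.05,0,0],"turn":[0,0,0],"fingers":1},{"dp":[0.05,0,0],"turn":[0,0,0],"fingers":1},{"dp":[0.05,0,0],"turn":[0,0,0],"fingers":1},{"dp":[0.05,0,0],"turn":[0,0,0],"fingers":1},{"dp":[0.05,0,0],"turn":[0,0,0],"fingers":1}]}}

```text
clock: 9.88
eef_pos: [532.6, 39.1, 22.5]
tcp_rot: [3.142, 0.0, -0.119]
contact_force: [-1.2, -0.5, 0.3]
opening: 0.001
grasp_force: 0.0
```

{"op": "play_rows", "data": {"rows": [{"dp":[0.05,0,0],"turn":[0,0,0],"fingers":1},{"dp":[0.05,0,0],"turn":[0,0,0],"fingers":1},{"dp":[0.05,0,0],"turn":[0,0,0],"fingers":1},{"dp":[0.05,0,0],"turn":[0,0,0],"fingers":1},{"dp":[0.05,0,0],"turn":[0,0,0],"fingers":1}]}}

```text
clock: 10.3
eef_pos: [542.6, 37.9, 22.5]
tcp_rot: [3.142, 0.0, -0.119]
contact_force: [-0.9, 0.3, 0.3]
opening: 0.002
grasp_force: 0.0
```

{"op": "play_rows", "data": {"rows": [{"dp":[0.05,0,0],"turn":[0,0,0],"fingers":1},{"dp":[0.05,0,0],"turn":[0,0,0],"fingers":1},{"dp":[0.05,0,0],"turn":[0,0,0],"fingers":1},{"dp":[0.05,0,0],"turn":[0,0,0],"fingers":1},{"dp":[0.05,0,0],"turn":[0,0,0],"fingers":1}]}}

```text
clock: 10.72
eef_pos: [552.6, 36.7, 22.5]
tcp_rot: [-3.142, 0.0, -0.119]
contact_force: [-1.2, -0.1, 0.9]
opening: 0.002
grasp_force: 0.0
```

{"op": "play_rows", "data": {"rows": [{"dp":[0.05,0,0],"turn":[0,0,0],"fingers":1},{"dp":[0.05,0,0],"turn":[0,0,0],"fingers":1},{"dp":[0.05,0,0],"turn":[0,0,0],"fingers":1},{"dp":[0.05,0,0],"turn":[0,0,0],"fingers":1},{"dp":[0.05,0,0],"turn":[0,0,0],"fingers":1}]}}

```text
clock: 11.13
eef_pos: [562.1, 35.5, 22.4]
tcp_rot: [3.141, 0.001, -0.119]
contact_force: [-3.9, -0.4, 4.1]
opening: 0.001
grasp_force: 0.0
```

{"op": "play_rows", "data": {"rows": [{"dp":[0.03,0,0],"turn":[0,0,0],"fingers":1},{"dp":[0.03,0,0],"turn":[0,0,0],"fingers":1},{"dp":[0.03,0,0],"turn":[0,0,0],"fingers":1},{"dp":[0.03,0,0],"turn":[0,0,0],"fingers":1},{"dp":[0.03,0,0],"turn":[0,0,0],"fingers":1}]}}

```text
clock: 11.55
eef_pos: [568.1, 34.8, 22.4]
tcp_rot: [3.142, 0.0, -0.119]
contact_force: [-4.5, -1.8, 3.0]
opening: 0.001
grasp_force: 0.0
```

{"op": "play_rows", "data": {"rows": [{"dp":[0.02,0,0],"turn":[0,0,0],"fingers":1},{"dp":[0.02,0,0],"turn":[0,0,0],"fingers":1},{"dp":[0.02,0,0],"turn":[0,0,0],"fingers":1},{"dp":[0.02,0,0],"turn":[0,0,0],"fingers":1},{"dp":[0.02,0,0],"turn":[0,0,0],"fingers":1}]}}

```text
clock: 11.97
eef_pos: [572.2, 34.3, 22.4]
tcp_rot: [3.142, 0.0, -0.119]
contact_force: [-4.7, -0.6, 3.6]
opening: -0.001
grasp_force: 0.0
```

{"op": "play_rows", "data": {"rows": [{"dp":[0.02,0,0],"turn":[0,0,0],"fingers":1},{"dp":[0.02,0,0],"turn":[0,0,0],"fingers":1},{"dp":[0.02,0,0],"turn":[0,0,0],"fingers":1},{"dp":[0.02,0,0],"turn":[0,0,0],"fingers":1},{"dp":[0.02,0,0],"turn":[0,0,0],"fingers":1}]}}

```text
clock: 12.38
eef_pos: [576.0, 33.8, 22.4]
tcp_rot: [3.141, 0.001, -0.119]
contact_force: [-5.7, -1.0, 3.0]
opening: 0.006
grasp_force: 0.0
```

{"op": "play_rows", "data": {"rows": [{"dp":[0.015,0,0],"turn":[0,0,0],"fingers":1},{"dp":[0.015,0,0],"turn":[0,0,0],"fingers":1},{"dp":[0.015,0,0],"turn":[0,0,0],"fingers":1},{"dp":[0.015,0,0],"turn":[0,0,0],"fingers":1}]}}

```text
clock: 12.72
eef_pos: [578.3, 33.5, 22.4]
tcp_rot: [3.141, 0.001, -0.119]
contact_force: [-6.2, -1.5, 3.2]
opening: 0.006
grasp_force: 0.0
```

{"op": "play_rows", "data": {"rows": [{"dp":[0.01,0,0],"turn":[0,0,0],"fingers":1},{"dp":[0.01,0,0],"turn":[0,0,0],"fingers":1},{"dp":[0.01,0,0],"turn":[0,0,0],"fingers":1}]}}

```text
clock: 12.97
eef_pos: [579.5, 33.4, 22.4]
tcp_rot: [3.141, 0.001, -0.119]
contact_force: [-5.0, -0.7, 3.0]
opening: 0.002
grasp_force: 0.0
```

{"op": "play_rows", "data": {"rows": [{"dp":[0.01,0,0],"turn":[0,0,0],"fingers":1},{"dp":[0.01,0,0],"turn":[0,0,0],"fingers":1},{"dp":[0.01,0,0],"turn":[0,0,0],"fingers":1}]}}

```text
clock: 13.22
eef_pos: [580.6, 33.2, 22.4]
tcp_rot: [3.141, 0.001, -0.119]
contact_force: [-5.8, -0.4, 3.8]
opening: -0.003
grasp_force: 0.0
```

{"op": "play_rows", "data": {"rows": [{"dp":[0.01,0,0],"turn":[0,0,0],"fingers":1},{"dp":[0.01,0,0],"turn":[0,0,0],"fingers":1},{"dp":[0.01,0,0],"turn":[0,0,0],"fingers":1}]}}

```text
clock: 13.47
eef_pos: [581.8, 33.1, 22.4]
tcp_rot: [3.141, 0.001, -0.119]
contact_force: [-5.9, -0.8, 3.4]
opening: -0.002
grasp_force: 0.0
```

{"op": "play_rows", "data": {"rows": [{"dp":[0.01,0,0],"turn":[0,0,0],"fingers":1},{"dp":[0.01,0,0],"turn":[0,0,0],"fingers":1},{"dp":[0.01,0,0],"turn":[0,0,0],"fingers":1}]}}

```text
clock: 13.72
eef_pos: [582.9, 32.9, 22.4]
tcp_rot: [3.141, 0.001, -0.119]
contact_force: [-5.2, -1.2, 3.7]
opening: 0.003
grasp_force: 0.0
```

{"op": "play_rows", "data": {"rows": [{"dp":[0.01,0,0],"turn":[0,0,0],"fingers":1},{"dp":[0.01,0,0],"turn":[0,0,0],"fingers":1},{"dp":[0.01,0,0],"turn":[0,0,0],"fingers":1}]}}

```text
clock: 13.97
eef_pos: [584.1, 32.8, 22.4]
tcp_rot: [3.141, 0.001, -0.119]
contact_force: [-7.3, -1.5, 4.1]
opening: -0.001
grasp_force: 0.0
```

{"op": "play_rows", "data": {"rows": [{"dp":[0.01,0,0],"turn":[0,0,0],"fingers":1},{"dp":[0.01,0,0],"turn":[0,0,0],"fingers":1}]}}

```text
clock: 14.13
eef_pos: [584.9, 32.7, 22.4]
tcp_rot: [3.141, 0.001, -0.119]
contact_force: [-6.2, -1.5, 3.3]
opening: -0.005
grasp_force: 0.0
```

{"op": "play_rows", "data": {"rows": [{"dp":[0.01,0,0],"turn":[0,0,0],"fingers":1},{"dp":[0.01,0,0],"turn":[0,0,0],"fingers":1},{"dp":[0.01,0,0],"turn":[0,0,0],"fingers":1}]}}

```text
clock: 14.38
eef_pos: [586.0, 32.6, 22.4]
tcp_rot: [3.141, 0.001, -0.119]
contact_force: [-6.9, -2.2, 4.0]
opening: -0.002
grasp_force: 0.0
```

{"op": "play_rows", "data": {"rows": [{"dp":[0.01,0,0],"turn":[0,0,0],"fingers":1},{"dp":[0.01,0,0],"turn":[0,0,0],"fingers":1},{"dp":[0.01,0,0],"turn":[0,0,0],"fingers":1}]}}

```text
clock: 14.63
eef_pos: [587.1, 32.4, 22.4]
tcp_rot: [3.141, 0.001, -0.119]
contact_force: [-7.0, -1.5, 4.4]
opening: -0.002
grasp_force: 0.0
```

{"op": "play_rows", "data": {"rows": [{"dp":[0.01,0,0],"turn":[0,0,0],"fingers":1},{"dp":[0.01,0,0],"turn":[0,0,0],"fingers":1},{"dp":[0.01,0,0],"turn":[0,0,0],"fingers":1}]}}

```text
clock: 14.88
eef_pos: [588.3, 32.3, 22.4]
tcp_rot: [3.141, 0.001, -0.119]
contact_force: [-6.7, -1.5, 4.3]
opening: 0.001
grasp_force: 0.0
```

{"op": "play_rows", "data": {"rows": [{"dp":[0.01,0,0],"turn":[0,0,0],"fingers":1},{"dp":[0.01,0,0],"turn":[0,0,0],"fingers":1},{"dp":[0.01,0,0],"turn":[0,0,0],"fingers":1}]}}

```text
clock: 15.13
eef_pos: [589.4, 32.1, 22.4]
tcp_rot: [3.141, 0.001, -0.119]
contact_force: [-6.7, -0.6, 4.5]
opening: -0.001
grasp_force: 0.0
```

{"op": "play_rows", "data": {"rows": [{"dp":[0.01,0,0],"turn":[0,0,0],"fingers":1},{"dp":[0.01,0,0],"turn":[0,0,0],"fingers":1},{"dp":[0.01,0,0],"turn":[0,0,0],"fingers":1}]}}

```text
clock: 15.38
eef_pos: [590.6, 32.0, 22.4]
tcp_rot: [3.141, 0.001, -0.119]
contact_force: [-7.7, -1.0, 4.6]
opening: 0.001
grasp_force: 0.0
```

{"op": "play_rows", "data": {"rows": [{"dp":[0.01,0,0],"turn":[0,0,0],"fingers":1},{"dp":[0.01,0,0],"turn":[0,0,0],"fingers":1},{"dp":[0.01,0,0],"turn":[0,0,0],"fingers":1}]}}

```text
clock: 15.63
eef_pos: [591.8, 31.9, 22.4]
tcp_rot: [3.141, 0.001, -0.119]
contact_force: [-8.2, -0.8, 4.7]
opening: -0.003
grasp_force: 0.0
```

{"op": "play_rows", "data": {"rows": [{"dp":[0.01,0,0],"turn":[0,0,0],"fingers":1},{"dp":[0.01,0,0],"turn":[0,0,0],"fingers":1},{"dp":[0.01,0,0],"turn":[0,0,0],"fingers":1}]}}

```text
clock: 15.88
eef_pos: [592.9, 31.7, 22.4]
tcp_rot: [3.141, 0.002, -0.119]
contact_force: [-7.3, -0.3, 5.3]
opening: -0.0
grasp_force: 0.0
```

{"op": "play_rows", "data": {"rows": [{"dp":[0.01,0,0],"turn":[0,0,0],"fingers":1},{"dp":[0.01,0,0],"turn":[0,0,0],"fingers":1},{"dp":[0.01,0,0],"turn":[0,0,0],"fingers":1}]}}

```text
clock: 16.13
eef_pos: [594.1, 31.6, 22.4]
tcp_rot: [3.141, 0.002, -0.119]
contact_force: [-8.7, -1.7, 4.8]
opening: -0.0
grasp_force: 0.0
```

{"op": "play_rows", "data": {"rows": [{"dp":[0.01,0,0],"turn":[0,0,0],"fingers":1},{"dp":[0.01,0,0],"turn":[0,0,0],"fingers":1},{"dp":[0.01,0,0],"turn":[0,0,0],"fingers":1}]}}

```text
clock: 16.38
eef_pos: [595.3, 31.4, 22.4]
tcp_rot: [3.141, 0.002, -0.119]
contact_force: [-8.0, -0.5, 4.2]
opening: 0.004
grasp_force: 0.0
```

{"op": "play_rows", "data": {"rows": [{"dp":[0.01,0,0],"turn":[0,0,0],"fingers":1},{"dp":[0.01,0,0],"turn":[0,0,0],"fingers":1},{"dp":[0.01,0,0],"turn":[0,0,0],"fingers":1}]}}

```text
clock: 16.63
eef_pos: [596.5, 31.3, 22.4]
tcp_rot: [3.141, 0.002, -0.119]
contact_force: [-7.4, -1.6, 5.6]
opening: -0.001
grasp_force: 0.0
```

{"op": "play_rows", "data": {"rows": [{"dp":[0.01,0,0],"turn":[0,0,0],"fingers":1},{"dp":[0.01,0,0],"turn":[0,0,0],"fingers":1},{"dp":[0.01,0,0],"turn":[0,0,0],"fingers":1}]}}

```text
clock: 16.88
eef_pos: [597.6, 31.1, 22.4]
tcp_rot: [3.141, 0.002, -0.119]
contact_force: [-7.7, -0.9, 5.3]
opening: 0.002
grasp_force: 0.0
```

{"op": "play_rows", "data": {"rows": [{"dp":[0.01,0,0],"turn":[0,0,0],"fingers":1},{"dp":[0.01,0,0],"turn":[0,0,0],"fingers":1},{"dp":[0.01,0,0],"turn":[0,0,0],"fingers":1}]}}

```text
clock: 17.13
eef_pos: [598.8, 31.0, 22.4]
tcp_rot: [3.141, 0.002, -0.119]
contact_force: [-7.2, -0.8, 4.8]
opening: -0.001
grasp_force: 0.0
```

{"op": "play_rows", "data": {"rows": [{"dp":[0.01,0,0],"turn":[0,0,0],"fingers":1},{"dp":[0.01,0,0],"turn":[0,0,0],"fingers":1},{"dp":[0.01,0,0],"turn":[0,0,0],"fingers":1}]}}

```text
clock: 17.38
eef_pos: [600.0, 30.8, 22.4]
tcp_rot: [3.141, 0.002, -0.119]
contact_force: [-8.0, -0.8, 4.9]
opening: 0.003
grasp_force: 0.0
```

{"op": "play_rows", "data": {"rows": [{"dp":[0.01,0,0],"turn":[0,0,0],"fingers":1},{"dp":[0.01,0,0],"turn":[0,0,0],"fingers":1},{"dp":[0.01,0,0],"turn":[0,0,0],"fingers":1}]}}

```text
clock: 17.63
eef_pos: [600.7, 30.8, 22.3]
tcp_rot: [3.141, 0.003, -0.119]
contact_force: [-9.5, -1.7, 6.6]
opening: -0.001
grasp_force: 0.0
```

{"op": "play_rows", "data": {"rows": [{"dp":[0.01,0,0],"turn":[0,0,0],"fingers":1},{"dp":[0.01,0,0],"turn":[0,0,0],"fingers":1}]}}

```text
clock: 17.8
eef_pos: [601.4, 30.7, 22.3]
tcp_rot: [3.141, 0.003, -0.119]
contact_force: [-8.9, 0.0, 6.0]
opening: 0.001
grasp_force: 0.0
```

{"op": "play_rows", "data": {"rows": [{"dp":[0.01,0,0],"turn":[0,0,0],"fingers":1},{"dp":[0.01,0,0],"turn":[0,0,0],"fingers":1}]}}

```text
clock: 17.97
eef_pos: [602.2, 30.7, 22.3]
tcp_rot: [3.141, 0.003, -0.119]
contact_force: [-8.7, -0.5, 5.5]
opening: 0.007
grasp_force: 0.0
```

{"op": "play_rows", "data": {"rows": [{"dp":[0.01,0,0],"turn":[0,0,0],"fingers":1},{"dp":[0.01,0,0],"turn":[0,0,0],"fingers":1}]}}

```text
clock: 18.13
eef_pos: [603.0, 30.6, 22.3]
tcp_rot: [3.141, 0.003, -0.119]
contact_force: [-8.6, 0.1, 6.0]
opening: -0.002
grasp_force: 0.0
```

{"op": "play_rows", "data": {"rows": [{"dp":[0.01,0,0],"turn":[0,0,0],"fingers":1},{"dp":[0.01,0,0],"turn":[0,0,0],"fingers":1}]}}

```text
clock: 18.3
eef_pos: [603.4, 30.5, 22.3]
tcp_rot: [3.141, 0.003, -0.119]
contact_force: [-11.8, 0.6, 8.1]
opening: 0.0
grasp_force: 0.0
```

{"op": "play_rows", "data": {"rows": [{"dp":[0.01,0,0],"turn":[0,0,0],"fingers":1}]}}

```text
clock: 18.38
eef_pos: [603.6, 30.4, 22.3]
tcp_rot: [3.141, 0.004, -0.119]
contact_force: [-12.7, 0.3, 9.1]
opening: 0.007
grasp_force: 0.0
```

{"op": "play_rows", "data": {"rows": [{"dp":[0.01,0,-0.02],"turn":[0,0,0],"fingers":1}]}}

```text
clock: 18.47
eef_pos: [603.5, 30.5, 22.5]
tcp_rot: [3.141, 0.005, -0.119]
contact_force: [-9.6, 1.1, -3.8]
opening: -0.004
grasp_force: 0.0
```

{"op": "play_rows", "data": {"rows": [{"dp":[0.01,0,0],"turn":[0,0,0],"fingers":1}]}}

```text
clock: 18.55
eef_pos: [603.6, 30.4, 22.4]
tcp_rot: [3.141, 0.005, -0.119]
contact_force: [-12.0, 0.5, 4.2]
opening: 0.003
grasp_force: 0.0
```

{"op": "play_rows", "data": {"rows": [{"dp":[0.01,0,0],"turn":[0,0,0],"fingers":1}]}}

```text
clock: 18.63
eef_pos: [603.8, 30.4, 22.4]
tcp_rot: [3.141, 0.006, -0.119]
contact_force: [-13.4, 0.7, 5.3]
opening: 0.002
grasp_force: 0.0
```

{"op": "play_rows", "data": {"rows": [{"dp":[0.01,0,0],"turn":[0,0,0],"fingers":1}]}}

```text
clock: 18.72
eef_pos: [604.0, 30.4, 22.4]
tcp_rot: [3.141, 0.006, -0.119]
contact_force: [-14.3, 1.4, 5.6]
opening: -0.001
grasp_force: 0.0
```

{"op": "play_rows", "data": {"rows": [{"dp":[-0.05,0,0],"turn":[0,0,0],"fingers":1},{"dp":[-0.05,0,0],"turn":[0,0,0],"fingers":1},{"dp":[-0.05,0,0],"turn":[0,0,0],"fingers":1},{"dp":[-0.05,0,0],"turn":[0,0,0],"fingers":1},{"dp":[-0.05,0,0],"turn":[0,0,0],"fingers":1}]}}

```text
clock: 19.13
eef_pos: [596.8, 31.5, 22.8]
tcp_rot: [-3.142, 0.001, -0.119]
contact_force: [-1.3, 0.1, -1.0]
opening: 0.002
grasp_force: 0.0
```

{"op": "play_rows", "data": {"rows": [{"dp":[-0.05,0,0],"turn":[0,0,0],"fingers":1},{"dp":[-0.05,0,0],"turn":[0,0,0],"fingers":1},{"dp":[-0.05,0,0],"turn":[0,0,0],"fingers":1},{"dp":[-0.05,0,0],"turn":[0,0,0],"fingers":1},{"dp":[-0.05,0,0],"turn":[0,0,0],"fingers":1}]}}

```text
clock: 19.55
eef_pos: [587.7, 32.6, 23.5]
tcp_rot: [-3.141, -0.001, -0.119]
contact_force: [-0.4, 0.4, 0.9]
opening: 0.004
grasp_force: 0.0
```

{"op": "play_rows", "data": {"rows": [{"dp":[-0.3,0,0],"turn":[0,0,0],"fingers":1},{"dp":[-0.5,0,0],"turn":[0,0,0],"fingers":1},{"dp":[-0.6,0,0],"turn":[0,0,0],"fingers":1},{"dp":[-0.5,0,0],"turn":[0,0,0],"fingers":1},{"dp":[-0.3,0,-0.3],"turn":[0,0,0],"fingers":1}]}}

```text
clock: 19.97
eef_pos: [496.2, 43.0, 33.8]
tcp_rot: [3.141, 0.004, -0.119]
contact_force: [-0.9, 0.0, -0.5]
opening: 0.001
grasp_force: 0.0
```

{"op": "play_rows", "data": {"rows": [{"dp":[0,0,-0.7],"turn":[0,0,0],"fingers":1},{"dp":[0,0,-0.7],"turn":[0,0,0],"fingers":1},{"dp":[0,0,-0.7],"turn":[0,0,0],"fingers":1},{"dp":[0,0,-0.5],"turn":[0,0,0],"fingers":1},{"dp":[0,0,0],"turn":[0,0,0],"fingers":1}]}}

```text
clock: 20.38
eef_pos: [502.7, 43.2, 143.5]
tcp_rot: [-3.14, -0.007, -0.119]
contact_force: [0.9, 0.4, 0.3]
opening: -0.001
grasp_force: 0.0
```

```bash
python3 - <<'E'
from h import *
f=r.grab_frame("wrist");s=r.grab_frame("scene"); cv2.imwrite("pics/e1.png",np.hstack([cv2.resize(f["pixels"],(400,300)),cv2.resize(s["pixels"][140:290,170:370],(400,300))])[:,:,::-1])
for c in blobs(s,"blue",(180,180,300,260))[:1]: print(cv2.boundingRect(c))
E
```

```text
(224, 198, 43, 36)
```

{"op": "play_rows", "data": {"rows": [{"dp":[0,0,0],"turn":[0,0,0],"fingers":1},{"dp":[0,0,0],"turn":[0,0,0],"fingers":1},{"dp":[0,0,0],"turn":[0,0,0],"fingers":1},{"dp":[0,0,0],"turn":[0,0,0],"fingers":1},{"dp":[0,0,0],"turn":[0,0,0],"fingers":1}]}}

```text
clock: 20.9
eef_pos: [499.6, 43.0, 138.6]
tcp_rot: [3.141, 0.001, -0.119]
contact_force: [-0.7, -0.2, -0.1]
opening: -0.002
grasp_force: 0.0
```

{"op": "play_rows", "data": {"rows": [{"dp":[0,0,0],"turn":[0,0,0],"fingers":1},{"dp":[0,0,0],"turn":[0,0,0],"fingers":1},{"dp":[0,0,0],"turn":[0,0,0],"fingers":1},{"dp":[0,0,0],"turn":[0,0,0],"fingers":1},{"dp":[0,0,0],"turn":[0,0,0],"fingers":1}]}}

```text
clock: 21.32
eef_pos: [500.0, 43.0, 139.3]
tcp_rot: [-3.142, -0.0, -0.119]
contact_force: [-0.3, 0.2, 0.5]
opening: 0.0
grasp_force: 0.0
```

{"op": "play_rows", "data": {"rows": [{"dp":[0,0,0],"turn":[0,0,0],"fingers":1},{"dp":[0,0,0],"turn":[0,0,0],"fingers":1},{"dp":[0,0,0],"turn":[0,0,0],"fingers":1},{"dp":[0,0,0],"turn":[0,0,0],"fingers":1},{"dp":[0,0,0],"turn":[0,0,0],"fingers":1}]}}

```text
clock: 21.73
eef_pos: [499.9, 43.0, 139.3]
tcp_rot: [-3.142, -0.0, -0.119]
contact_force: [-0.2, -0.8, -0.7]
opening: 0.002
grasp_force: 0.0
```

```bash
python3 - <<'E'
from h import *
f=r.grab_frame("wrist");s=r.grab_frame("scene"); cv2.imwrite("pics/e2.png",np.hstack([cv2.resize(f["pixels"],(400,300)),cv2.resize(s["pixels"][140:290,170:370],(400,300))])[:,:,::-1])
for c in blobs(s,"blue",(180,180,300,260))[:1]: print(cv2.boundingRect(c))
E
```

```text
(224, 198, 43, 36)
```

View pics/e2.png

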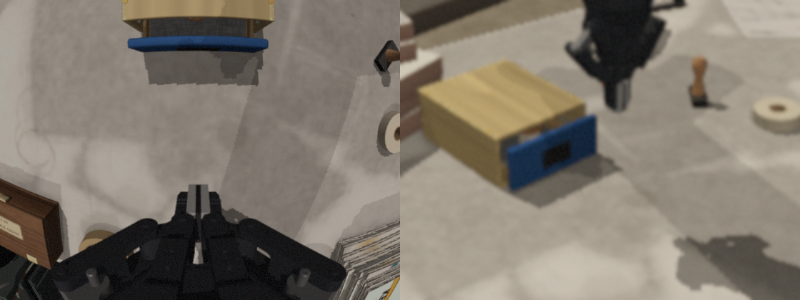

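The tray is in with a small gap, and the board box is unchanged at (224,198,43,36) after 1.3 s. I'll take one close look at the spool through the gap.

```bash
python3 - <<'E'
from h import *
s=r.grab_frame("scene"); f=r.grab_frame("wrist")
cv2.imwrite("pics/e3.png",np.hstack([cv2.resize(s["pixels"][185:245,205:285],(400,300),interpolation=2),cv2.resize(f["pixels"][0:90,160:400],(400,300),interpolation=2)])[:,:,::-1])
E
```

```text
(no output)
```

View pics/e3.png

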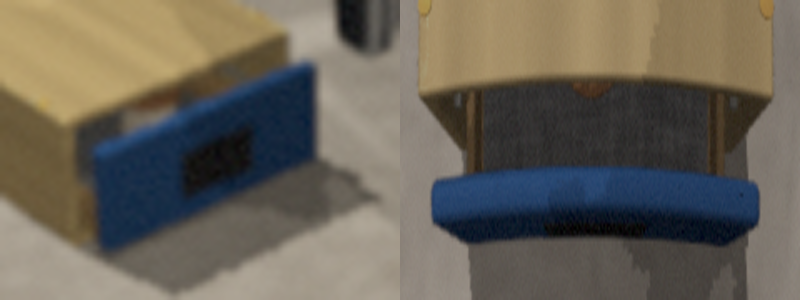

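The scene crop at (150,105) shows the orange top flange above white thread, and the wrist crop shows the flange centred at (590,90). So the spool is upright inside and the tray is holding.

```bash
python3 -c "
from rig import r
print(r.sign_off())"
```

```text
the job is handed in; nothing more can be done
None
```

The spool stands upright in the tray, and the tray is latched: it stayed in by itself for over a second after one press, which read about 15 N at its highest. The stamp and tape were not touched, and I handed the job in at about 22 s.

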